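Gauge the height of a speaker module on a brass end wall

TASK

Check the height of one speaker module on the brass end wall with the gauge stand: the module nearer the small upright post, the left one as the robot sees it. Slide the end wall along the bench, without lifting it, until the middle of that module is under the gauge's raised foot; then press the gauge's knob down gently until the foot stands on the module and is pushed in by about half of its 16 mm spring travel, never nearly all the way in. Then let go, leaving the gauge standing on the module, and leave the other loose parts where they are.

Things in the scene. Friction and masses are not known exactly. Their poses are not given: they have to be found in the camera images.
- end_wall: Loose brass end-wall plate, 158 x 117 mm, 0.16 kg, flat on the bench on downturned rims, upper face 10 mm up. Two grey modules near its -x end, a post 21 mm high at (-68, -50) mm. Origin: middle of its underside; x along the 158 mm side (edges -80, +78), y along the 117 mm side (edges +-58), z up. Its +x edge starts facing the robot, -x end to the gauge, within 0.36 rad. Slides when pushed.
- module (a point): Middle of the top face of the speaker module to be gauged: a rectangular grey block, 30 mm along the plate's x and 36 mm along its y, top 18 mm above the bench; fixed to the end wall, at (-50, -20, 18) mm in the end wall's frame. The other module is at (-46, 32) mm.
- gauge: Fixed gauge stand. Origin on the bench under the spindle's vertical axis; its x axis points from spindle to column, away from the robot (within 0.16 rad). Grey base 96 x 120 x 16 mm from x = 46 to 142 mm, column at x = 92 mm, 120 mm high; from it a grey arm, 30 mm wide, 75 to 105 mm above the bench, carries the spindle in a round end of 19 mm radius. The bench under the spindle is free.
- spindle (a joint): Travel in m of the vertical spindle with its knob and foot: 0 = fully raised, growing as it is pressed down, at most 0.045. Starts between 0 and 0.012. Moves stiffly: about 7 N to press it down (10 N with the foot on a part), and stays where it is left.
- foot (a joint): How far in m the sprung foot is pushed up into the spindle: 0 = fully out (free), 0.016 = fully in. Soft spring: 0.7 N at 0, 2.4 N at 8 mm, 4.2 N at 16 mm. The free foot moves down with the spindle; once it stands on something this value grows as the spindle goes on down. Of the yellow stem between dark foot and steel spindle, 16 mm is bare when free, half of that when half in.
- knob_top (a point): Middle of the flat top of the round black knob (44 mm diameter, 15 mm thick) on top of the spindle; press here. It is 168 mm above the bench with the spindle fully raised, and always 123 mm above the underside of the foot when that is free. Nothing of the stand is higher.
- foot_tip (a point): Middle of the underside of the round dark steel foot (16 mm diameter), on the spindle's axis; 45 mm above the bench with the spindle fully raised and the foot free.
- bogie: Bystander: geared axle set with four black wheels, 70 x 69 x 31 mm, loose on the bench left of the gauge. Origin: middle of its underside.
- receiver: Bystander: black radio receiver box, 38 x 61 x 17 mm, loose on the bench right of the gauge. Origin: middle of its underside.
- gearbox: Bystander: small brass U-bracket gearbox, 36 x 103 x 28 mm, loose on the bench, further right. Origin: middle of its underside.
Not all that is in view belongs to the job. Of the things that look like the end_wall, the larger one is meant.

How it is judged:
By the outcome, as a careful person would: the job done as asked, in the order asked, and still so for the second after the job is handed in, with the robot touching nothing.
It also fails if it takes over 56 s, if anything falls off the work surface, if the arm or the gripper's body presses on something with over 40 N, if the wrist force passes 120 N, or if a joint passes its speed limit or range.

ROBOT

A 7-joint arm with a two-finger parallel gripper is mounted at the origin on a cart in front of the work surface, level with it; the furniture and walls round the work are solid. World frame = base frame: x ahead of the robot, y to its left, z up, the work surface at z = 0. Lengths are in m, angles in degrees, forces in N, time in s.
With the tool pointing down it reaches from about 0.4 to 0.85 m from the base axis. Payload 10.4 kg.
Tool frame: the origin (TCP) lies between the finger pads; the fingertips stand 8 mm ahead of it and the grasp point (between the pads) lies 11 mm behind it (robot.finger_overhang is the z of the fingertips in the tool frame, in m); z points along the fingers, x is the direction in which the jaws open and shut, and the axes are right-handed (so a half turn about z gives the same grasp; the last joint's range is limited). The gripper opens to 87 mm and grips with 3 to 60 N. Pads are 19 mm wide; open, the fingers measure 117 mm over their backs; the gripper's body (75 mm by 190 mm) begins 51 mm behind the grasp point.
Start: joints at [64.71, 19.034, -3.707, 83.658, 1.238, 77.344, -5.071], TCP at [0.254, -0.571, 0.231] pointing down, gripper open.
Joint ranges: [-148.97, 148.97], [-28.65, 121.19], [-84.17, 76.75], [9.2, 138.47], [-72.65, 252.65], [3.7, 117.97], [-149.18, 149.18]. Speed limits (degrees/s): [127.2, 127.2, 159.86, 159.86, 180, 180, 180].

INTERFACE

Orientations are given as a 3x3 rotation matrix whose columns are the frame's x, y, z axes.
In Python, from station import robot, vision, workorder gives the robot as it stands. The module is installed in compiled form; this text tells all that it offers. Calls block until the motion is done:
- robot.move_to(position, orientation): joint-space move of the TCP to a pose.
- robot.movel(position, ori=None, velocity=0.15, until_force=None): straight line of the TCP; ori=None keeps the orientation; velocity is the mean speed in m/s. With until_force (N) it stops when the force on the tool has changed by that much, and returns True; else False.
- robot.movej(angles): joint-space move.
- robot.gripper_to(opening, strength=None): opening from 0.0 (shut) to 1.0 (fully open); strength is the grip in N (None keeps the last); returns when the fingers have stopped.
- robot.wait(seconds).
- robot.ik(position, orientation): joint angles nearest the present ones, or None.
- robot.get_state(): the state.
- vision.camera(name): name is "scene" or "top" or "wrist"; returns the picture (420x560x3 uint8, blue, green, red); there is no depth.
- vision.camera_info(name): a dict with "camera_matrix" (3x3 intrinsics, pixels), "R" (3x3) and "t" (3): a world point X has camera coordinates R X + t. Camera axes: x right, y down, z forward; pixel columns grow to the right and rows downward; lengths in m; the calibration is good to about 2 mm. The wrist camera is an equidistant fisheye: a pixel r from the principal point sees the ray r / f radians off the axis. A picture is of the moment at which its call begins: read the wrist's pose just before it. camera_info takes no time and is no camera call; for the wrist camera it gives the pose at the moment of the call.
A pose or a line that the arm cannot do raises robot.PlanningError and nothing moves.
- workorder.close_job(): hands the job in, once; it reports no verdict.
The state is a dict: "clock": time; "joint_pos": joint angles; "dq": joint speeds; "joint_torque": joint torques, N m; "tool_pos": TCP position; "tool_rot": TCP orientation; "ft_force": force on the tool from outside, world axes, zero at the start; "wrist_torque": the same for the moment, N m; "gripper_width": opening from 0.0 (shut) to 1.0 (fully open).
Only numpy, scipy, OpenCV 4.12 (cv2) and the standard library are available. Lean on these libraries where they do the work, as an engineer would, in place of code of your own. Each camera call takes 0.05 s, during which the arm holds its last target. There are 200 camera calls.

## Working session

There is one attempt and no reset: what is moved stays moved. The work goes in short steps, each a Python script; the robot and the scene stay as the last script left them, time stands still between calls to the robot, and variables do not carry over. Pictures are saved under pics/ and viewed, about 8 in all and at most 12, crops included, and the job is handed in when it is done.

```bash
mkdir -p pics; cat > h.py <<'E'
import numpy as np, cv2
from station import robot, vision, workorder
def snap(n,f):
    im=vision.camera(n); cv2.imwrite('pics/'+f,im); return im
def ray(n,uv,z,ci=None):
    ci=ci or vision.camera_info(n); K=np.array(ci["camera_matrix"]);R=np.array(ci["R"]);t=np.array(ci["t"])
    d=R.T@np.linalg.inv(K)@np.array([uv[0],uv[1],1.]); c=-R.T@t
    return c+d*(z-c[2])/d[2]
def proj(n,X):
    ci=vision.camera_info(n); p=np.array(ci["camera_matrix"])@(np.array(ci["R"])@np.array(X)+np.array(ci["t"])); return p[:2]/p[2]
E
python3 - <<'E'
from h import *
for n in("scene","top"):
    im=snap(n,n+"0.png"); ci=vision.camera_info(n); R=np.array(ci["R"]); print(n,-R.T@np.array(ci["t"]),R[2],ci["camera_matrix"][0][0])
a=cv2.imread('pics/scene0.png');b=cv2.imread('pics/top0.png')
print(robot.get_state()["clock"])
E
```

```text
scene [-0.11205269  0.42073068  1.13207875] [ 0.52966726 -0.34522159 -0.77477394] 497.80528735654934
top [ 0.43761696 -0.0203217   1.24403107] [ 1.51641434e-01 -3.16685849e-04 -9.88435519e-01] 438.84805157582707
0.1
```

View pics/top0.png

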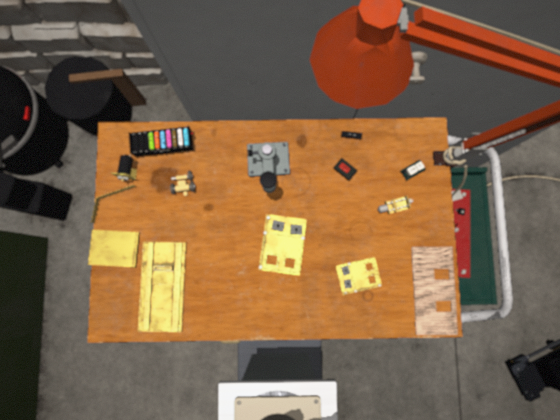

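View pics/scene0.png

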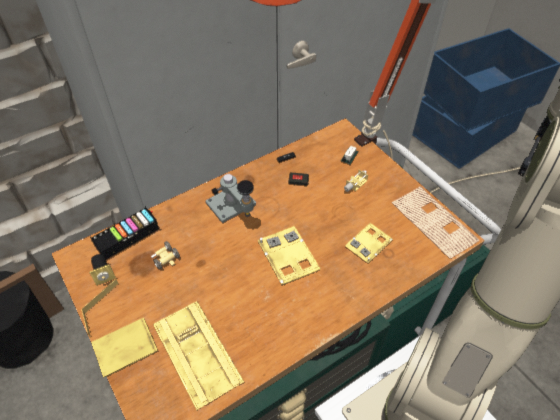

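Top view: plate at about (283,245), with its modules at (278,226) and (296,229). The two square holes are at (272,262) and (289,265). The knob is at about (269,182). I plan to put one finger in each hole and clamp the web between them, then slide. First the rough positions.

```bash
python3 - <<'E'
from h import *
im=cv2.imread('pics/top0.png'); hsv=cv2.cvtColor(im,cv2.COLOR_BGR2HSV)
m=cv2.inRange(hsv,(20,90,120),(35,255,255)); 
m[:205]=0;m[285:]=0;m[:,:250]=0;m[:,315:]=0
cs,_=cv2.findContours(m,cv2.RETR_EXTERNAL,cv2.CHAIN_APPROX_NONE); c=max(cs,key=cv2.contourArea)
P=np.array([ray("top",p,.01)[:2] for p in c[:,0]],np.float32)
r=cv2.minAreaRect(P); print(r, cv2.boxPoints(r))
g=cv2.inRange(hsv,(0,0,0),(180,255,60)); g[:170]=0;g[195:]=0;g[:,:255]=0;g[:,285:]=0
mm=cv2.moments(g,True); uv=(mm['m10']/mm['m00'],mm['m01']/mm['m00']); print(uv,ray("top",uv,.165))
print('scene knob',ray("scene",(246,187),.165))
for q in((278,226),(296,229)): print(ray("top",q,.018))
for q in((272,262),(289,265)): print(ray("top",q,.01))
a=cv2.resize(im[160:290,230:330],None,fx=6,fy=6,interpolation=2)[:,:]
b=cv2.resize(a,(460,598)); s=cv2.imread('pics/scene0.png')[165:290,200:325]; b=np.hstack([cv2.resize(im[160:285,235:315],(384,600),interpolation=2),cv2.resize(s,None,fx=3.3,fy=4.8,interpolation=2)])
cv2.imwrite('pics/crop1.png',b); print(b.shape)
ci=vision.camera_info("wrist");R=np.array(ci["R"]);st=robot.get_state();T=np.array(st["tool_rot"])
print(T, T.T@(-R.T@np.array(ci["t"])-st["tool_pos"]), R@T, ci["camera_matrix"])
E
```

```text
((0.5195049047470093, -0.020583689212799072), (0.11652954667806625, 0.1613750159740448), 81.06287384033203) [[ 0.4307455  -0.06560624]
 [ 0.5901614  -0.09067594]
 [ 0.6082643   0.02443887]
 [ 0.44884843  0.04950856]]
(268.2295918367347, 179.5765306122449) [0.67132656 0.01320917 0.165     ]
scene knob [0.66758916 0.01382945 0.165     ]
[ 0.56969183 -0.00839645  0.018     ]
[ 0.56051413 -0.058755    0.018     ]
[0.46986484 0.00971331 0.01      ]
[ 0.46089166 -0.03758286  0.01      ]
(600, 796, 3)
[[ 4.06699588e-01 -9.13561782e-01 -5.62209260e-04]
 [-9.13561118e-01 -4.06699971e-01  1.10319762e-03]
 [-1.23648967e-03  6.49425019e-05 -9.99999233e-01]] [-0.00024901 -0.06904326 -0.15439006] [[ 9.99999778e-01  5.20514094e-04 -4.16037884e-04]
 [-6.09062700e-04  9.67255123e-01 -2.53805350e-01]
 [ 2.70305514e-04  2.53805547e-01  9.67255226e-01]] [[325.1922621    0.         278.09798388]
 [  0.         325.1922621  208.65831337]
 [  0.           0.           1.        ]]
```

View pics/crop1.png

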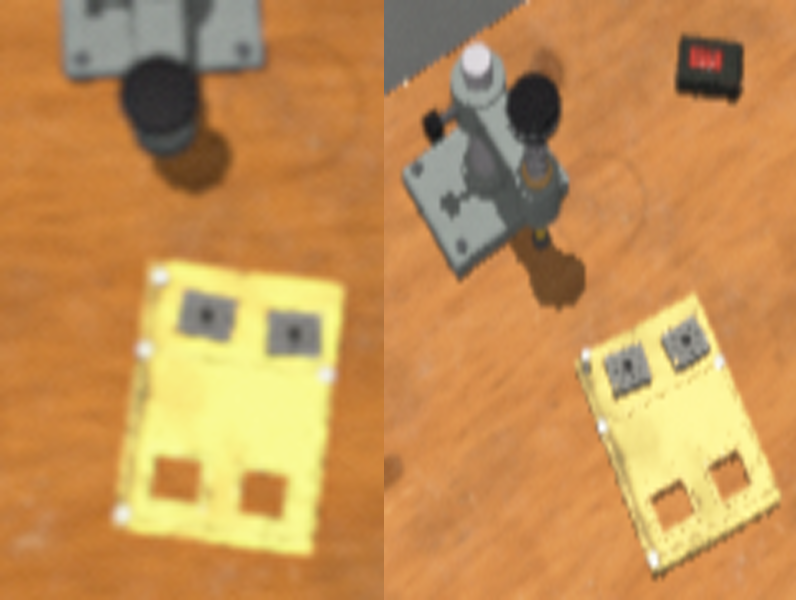

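```bash
cat >> h.py <<'E'
def wray(uv,z,ci):
    K=np.array(ci["camera_matrix"]);R=np.array(ci["R"]);t=np.array(ci["t"])
    v=(np.array(uv,float)-K[:2,2])/K[0,0]; r=np.hypot(*v); d=np.r_[v/r*np.sin(r),np.cos(r)] if r>0 else np.array([0,0,1.])
    d=R.T@d; c=-R.T@t; return c+d*(z-c[2])/d[2]
def wproj(X,ci):
    K=np.array(ci["camera_matrix"]);p=np.array(ci["R"])@np.array(X)+np.array(ci["t"])
    th=np.arctan2(np.hypot(p[0],p[1]),p[2]); return K[:2,2]+K[0,0]*th*p[:2]/np.hypot(p[0],p[1])
def ori(yaw): # tool +y at yaw deg from world +x, z down
    a=np.radians(yaw); return np.array([[-np.sin(a),np.cos(a),0],[np.cos(a),np.sin(a),0],[0,0,-1.]])
def wsnap(f):
    ci=vision.camera_info("wrist"); im=snap("wrist",f); np.save('pics/'+f[:-4],[dict(ci)],allow_pickle=True); return im,ci
def wci(f): return np.load('pics/'+f[:-4]+'.npy',allow_pickle=True)[0]
E
python3 - <<'E'
from h import *
O=ori(-8.9)
robot.move_to([.45,-.014,.20],O); robot.gripper_to(.38,10)
wsnap('w1.png'); s=robot.get_state(); print(s["clock"],s["tool_pos"],s["joint_pos"],s["gripper_width"])
E
```

```text
3.375 [ 0.44999213 -0.01398252  0.19999069] [ 41.81363626   0.30658741 -45.16887372 109.19236223   0.22841031
  70.59194906  77.66876459] 0.3849158107714219
```

View pics/w1.png

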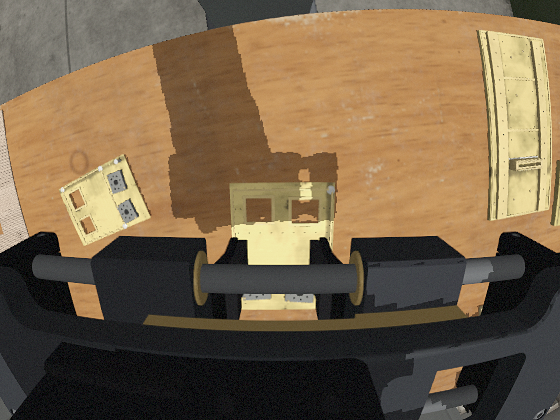

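```bash
python3 - <<'E'
from h import *
im=cv2.imread('pics/w1.png');ci=wci('w1.png')
hsv=cv2.cvtColor(im,cv2.COLOR_BGR2HSV)
for q in((259,209),(240,190),(303,212),(280,230)): print(hsv[q[1],q[0]],end=' ')
m=cv2.inRange(hsv,(20,50,40),(40,255,255)); m=m[170:240,215:350]
cs,h=cv2.findContours(m,cv2.RETR_CCOMP,cv2.CHAIN_APPROX_NONE)
for c,hh in zip(cs,h[0]):
    if cv2.contourArea(c)<100: continue
    P=np.array([wray(p+[215,170],.01,ci)[:2] for p in c[:,0]],np.float32)
    r=cv2.minAreaRect(P); print(hh[3],r,cv2.boundingRect(c))
cv2.imwrite('pics/w1c.png',cv2.resize(np.vstack([im[170:240,215:350],cv2.cvtColor(m,8)]),None,fx=4,fy=4,interpolation=0))
E
```

```text
[ 15 144 113] [ 22 100 150] [ 15 143 114] [ 24  85 238] -1 ((0.47462907433509827, -0.013506490737199783), (0.11506335437297821, 0.06555339694023132), 81.31924438476562) (14, 12, 106, 58)
0 ((0.47760581970214844, 0.011309665627777576), (0.032183948904275894, 0.028541577979922295), 80.9345703125) (75, 28, 30, 26)
0 ((0.468627393245697, -0.03883535414934158), (0.030026454478502274, 0.028451403602957726), 80.98930358886719) (30, 27, 28, 26)
```

View pics/w1c.png

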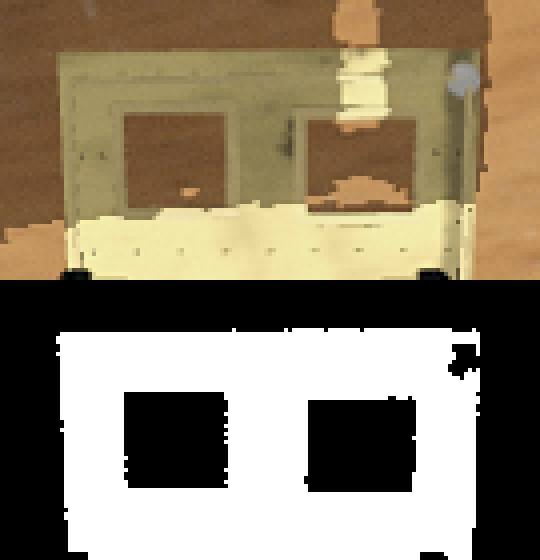

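```bash
python3 - <<'E'
from h import *
robot.movel([.69,0,.28],ori(-4),velocity=.2)
wsnap('w2.png'); s=robot.get_state(); print(s["clock"],s["tool_pos"])
E
```

```text
4.8417 [ 6.89554620e-01 -1.87662296e-04  2.79965623e-01]
```

View pics/w2.png

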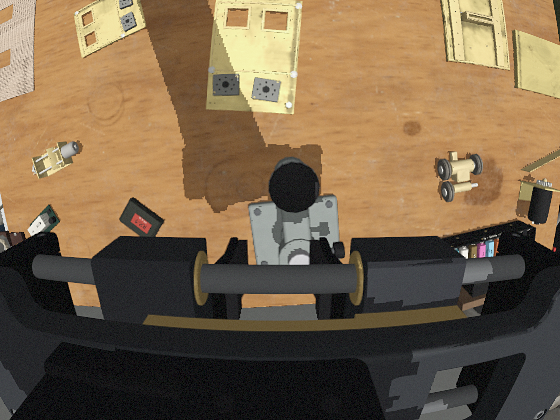

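Knob at (293,187), target module at (266,89) next to the post at (289,105), holes at (238,18) and (278,19). Computing the metric positions now.

```bash
python3 - <<'E'
from h import *
im=cv2.imread('pics/w2.png');ci=wci('w2.png');hsv=cv2.cvtColor(im,cv2.COLOR_BGR2HSV)
def rects(m,z,off,amin):
    cs,h=cv2.findContours(m,cv2.RETR_CCOMP,cv2.CHAIN_APPROX_NONE)
    for c,hh in zip(cs,h[0]):
        if cv2.contourArea(c)<amin: continue
        P=np.array([wray(p+off,z,ci)[:2] for p in c[:,0]],np.float32); r=cv2.minAreaRect(P)
        print(hh[3],np.round(r[0],4),np.round(r[1],4),round(r[2],2))
print('holes')
m=cv2.inRange(hsv,(20,50,40),(40,255,255))[0:125,195:310]; rects(m,.01,[195,0],200)
print('modules')
g=cv2.inRange(hsv,(0,0,30),(180,60,170))[65:112,205:286]; g=cv2.morphologyEx(g,cv2.MORPH_CLOSE,np.ones((5,5)));rects(g,.018,[205,65],150)
print('knob')
k=cv2.inRange(hsv,(0,0,0),(180,255,45))[150:220,260:330]; k=cv2.morphologyEx(k,cv2.MORPH_OPEN,np.ones((9,9)))
c=max(cv2.findContours(k,0,1)[0],key=cv2.contourArea)
for z in(.156,.16,.164,.168):
    P=np.array([wray(p+[260,150],z,ci)[:2] for p in c[:,0]],np.float32); print(z,cv2.minEnclosingCircle(P),cv2.fitEllipse(P))
print('base');a=wray((249,206),.016,ci);b=wray((338,197),.016,ci);print(a,b,np.degrees(np.arctan2(*(a-b)[:2][::-1])))
w=np.vstack([im[65:112,205:286],cv2.cvtColor(g,8)]);w=np.hstack([cv2.resize(w,None,fx=4,fy=4),cv2.resize(np.hstack([im[150:220,260:330],cv2.cvtColor(k,8)]),(376,376))]) if 0 else cv2.resize(w,None,fx=5,fy=5,interpolation=0)
cv2.imwrite('pics/w2c.png',w)
E
```

```text
holes
-1 [ 0.5212 -0.0202] [0.1155 0.1575] 81.72
0 [ 0.5723 -0.008 ] [0.0365 0.0306] 76.56
0 [ 0.5608 -0.0594] [0.0356 0.031 ] 85.94
0 [0.4784 0.0113] [0.0314 0.029 ] 81.14
0 [ 0.4691 -0.0388] [0.0299 0.0294] 80.13
modules
-1 [ 0.5732 -0.0079] [0.0333 0.0276] 75.95
-1 [ 0.5553 -0.061 ] [0.0389 0.0407] 85.99
knob
0.156 ((0.6752932667732239, 0.014483537524938583), 0.022488845512270927) ((0.6751672029495239, 0.01381360087543726), (0.04052688926458359, 0.04419469088315964), 87.24604034423828)
0.16 ((0.6745059490203857, 0.014346761628985405), 0.022166958078742027) ((0.6743817329406738, 0.01368643343448639), (0.03994429484009743, 0.04355937987565994), 87.24607849121094)
0.164 ((0.6737186908721924, 0.014209944754838943), 0.021845096722245216) ((0.6735963225364685, 0.01355926226824522), (0.03936170041561127, 0.04292406514286995), 87.24601745605469)
0.168 ((0.6729314923286438, 0.014073140919208527), 0.02152331732213497) ((0.6728108525276184, 0.013432093895971775), (0.038779109716415405, 0.04228874295949936), 87.24602508544922)
base
[ 0.72361447 -0.04136254  0.016     ] [0.71957513 0.07776554 0.016     ] -88.05798261097567
```

View pics/w2c.png

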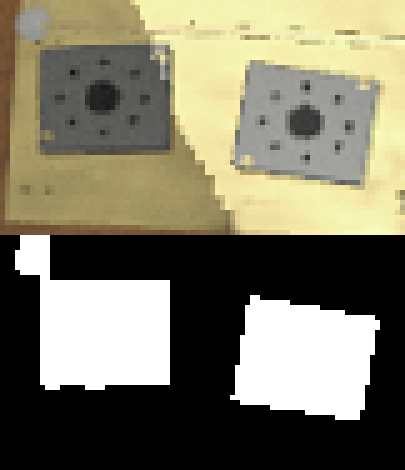

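```bash
python3 - <<'E'
from h import *
O=ori(-8.9)
robot.movel([.4736,-.0138,.06],O,velocity=.2)
f=robot.movel([.4736,-.0138,.0105],O,velocity=.06,until_force=4)
s=robot.get_state();print(f,s["tool_pos"],s["clock"])
if not f:
    robot.gripper_to(.1,15)
    s=robot.get_state();print(s["gripper_width"]*87,s["ft_force"])
    if 14<s["gripper_width"]*87<32:
        robot.movel([.5782,-.0089,.0105],ori(1),velocity=.05)
        s=robot.get_state();print(s["tool_pos"],s["ft_force"],s["gripper_width"]*87,s["clock"])
a=snap("scene","s2.png");b=snap("top","t2.png")
cv2.imwrite('pics/c2.png',np.hstack([cv2.resize(b[150:275,235:315],(384,600),interpolation=2),cv2.resize(a[165:290,200:285],(408,600),interpolation=2)]))
E
```

```text
False [ 0.47389903 -0.01376461  0.0107988 ] 7.5083
21.002589123465146 [-0.26416879 -0.25302078  2.74583088]
[ 0.57770864 -0.00886498  0.01068196] [-4.88574858  0.17299157  7.79465462] 21.374963074853117 10.15
```

View pics/c2.png

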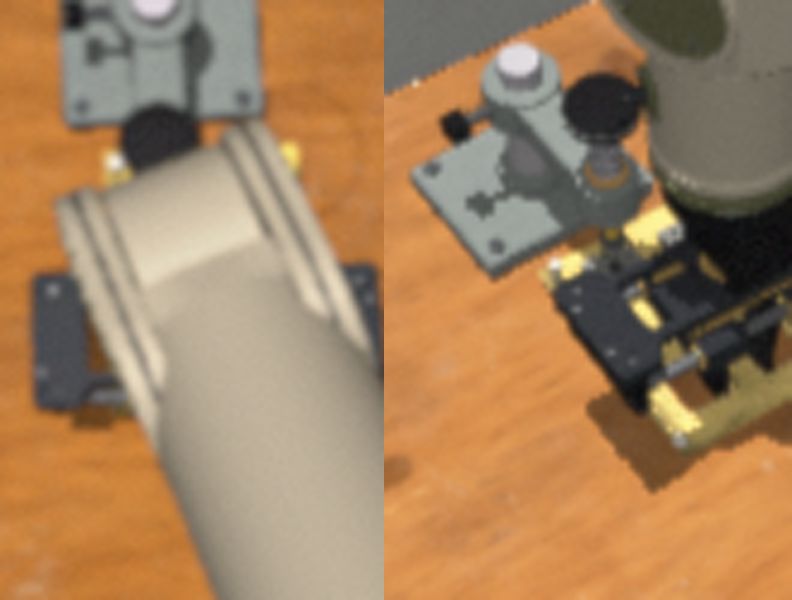

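```bash
python3 - <<'E'
from h import *
p=np.array(robot.get_state()["tool_pos"])
robot.gripper_to(.38,15)
robot.movel(p+[0,0,.07],velocity=.12); robot.movel([.53,-.005,.28],ori(0),velocity=.25)
robot.gripper_to(0,20)
robot.movel([.70,0,.28],ori(0),velocity=.2)
im,ci=wsnap('w3.png'); a=snap("scene","s3.png"); print(robot.get_state()["clock"])
hsv=cv2.cvtColor(im,cv2.COLOR_BGR2HSV)
m=cv2.inRange(hsv,(20,50,40),(40,255,255)); m[:,:190]=0; m[:,340:]=0; m[215:]=0
cs,h=cv2.findContours(m,cv2.RETR_CCOMP,cv2.CHAIN_APPROX_NONE)
for c,hh in zip(cs,h[0]):
    if cv2.contourArea(c)<200: continue
    P=np.array([wray(q,.01,ci)[:2] for q in c[:,0]],np.float32); r=cv2.minAreaRect(P)
    print(hh[3],np.round(r[0],4),np.round(r[1],4),round(r[2],2),cv2.boundingRect(c))
A=cv2.resize(im[20:220,200:340],(420,600),interpolation=2);B=cv2.resize(a[160:270,205:275],(380,600),interpolation=2)
cv2.imwrite('pics/c3.png',np.hstack([A,B]))
E
```

```text
14.45
-1 [ 0.625 -0.007] [0.1584 0.1153] 1.12 (227, 61, 91, 122)
1 [ 0.6722 -0.0387] [0.0307 0.0367] 5.21 (234, 145, 30, 26)
1 [0.5787 0.0181] [0.0292 0.0334] 0.6 (279, 75, 27, 23)
1 [ 0.5777 -0.0341] [0.0297 0.0282] 89.96 (240, 75, 24, 22)
```

View pics/c3.png

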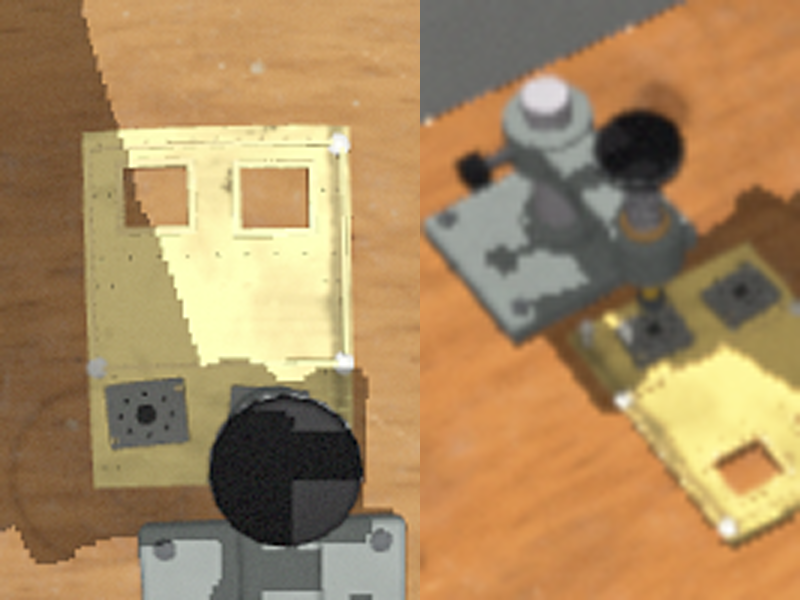

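```bash
python3 - <<'E'
from h import *
ci=wci('w3.png')
for z in(.156,.162,.168):
    print(z,wray((295.3,175.7),z,ci),np.linalg.norm(wray((270,175.7),z,ci)-wray((320.7,175.7),z,ci)))
print('scene module dot',ray("scene",(248.3,220.1),.018))
kc=(205+(640-420)*70/380,160+148*110/600)
for z in(.156,.162,.168): print('scene knob',z,ray("scene",kc,z))
for z in(.033,.039,.045): print('foot',z,ray("scene",(247.7,215),z))
E
```

```text
0.156 [0.67389697 0.01510975 0.156     ] 0.04408140837903667
0.162 [0.67295719 0.01479136 0.162     ] 0.043131689558552316
0.168 [0.67201741 0.01447297 0.168     ] 0.04218197073806796
scene module dot [0.67337514 0.01209712 0.018     ]
scene knob 0.156 [0.6751305  0.01132946 0.156     ]
scene knob 0.162 [0.67029165 0.01384606 0.162     ]
scene knob 0.168 [0.6654528  0.01636267 0.168     ]
foot 0.033 [0.67953649 0.00945963 0.033     ]
foot 0.039 [0.67521511 0.01170481 0.039     ]
foot 0.045 [0.67089374 0.01394999 0.045     ]
```

```bash
python3 - <<'E'
from h import *
S=lambda:robot.get_state()
xy=[.6735,.0145]
robot.movel([*xy,.19],ori(0),velocity=.2)
f=robot.movel([*xy,.150],velocity=.03,until_force=3); s=S(); print(f,s["tool_pos"],s["ft_force"],s["clock"])
for z in(.150,.1455,.1412):
    g=robot.movel([*xy,z],velocity=.02,until_force=22); robot.wait(.2); s=S(); print(g,s["tool_pos"],s["ft_force"],s["clock"])
a=snap("scene","s4.png")
cv2.imwrite('pics/c4.png',cv2.resize(a[175:245,205:290],None,fx=8,fy=8,interpolation=2))
E
```

```text
True [0.67331181 0.0144575  0.17312827] [ 0.36712358 -0.76476377 -0.20834786] 15.7667
False [0.67317539 0.01440858 0.1504148 ] [-3.01435946 -1.1870302   5.81970179] 17.2917
False [0.6732886  0.01445571 0.14589843] [-3.0458845  -0.5000669   4.81293641] 17.8667
False [0.67326784 0.01442329 0.14156789] [-3.95026852 -1.1348069   6.69622576] 18.4333
```

View pics/c4.png

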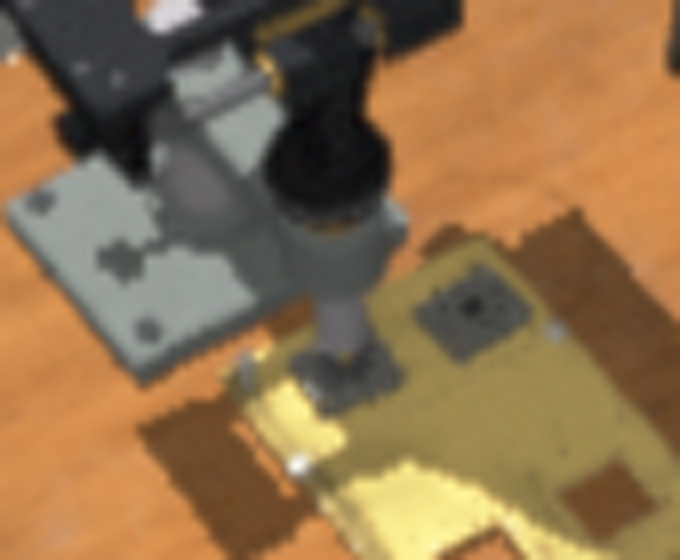

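```bash
python3 - <<'E'
from h import *
robot.movel([.6735,.0145,.25],velocity=.1)
robot.movel([.70,0,.28],ori(0),velocity=.2)
im,ci=wsnap('w5.png'); robot.movel([.50,-.2,.3],ori(0),velocity=.25); 
a=snap("scene","s5.png"); print(robot.get_state()["clock"])
k=im[120:215,240:340]
B=cv2.resize(a[175:245,205:275],(560,560),interpolation=2)
cv2.imwrite('pics/c5.png',np.hstack([B,cv2.resize(k,(236,224)).repeat(1,0)[[*range(224)]+[0]*336]]))
for n,z in(('foot free-out underside/module top',.018),('spindle end: half in (8mm stem+?)',.036)): print(n,(proj("scene",[.6737,.014,z])-[205,175])*8)
E
```

```text
21.475
foot free-out underside/module top [341.35903714 362.52027555]
spindle end: half in (8mm stem+?) [338.69590105 330.91841241]
```

View pics/c5.png

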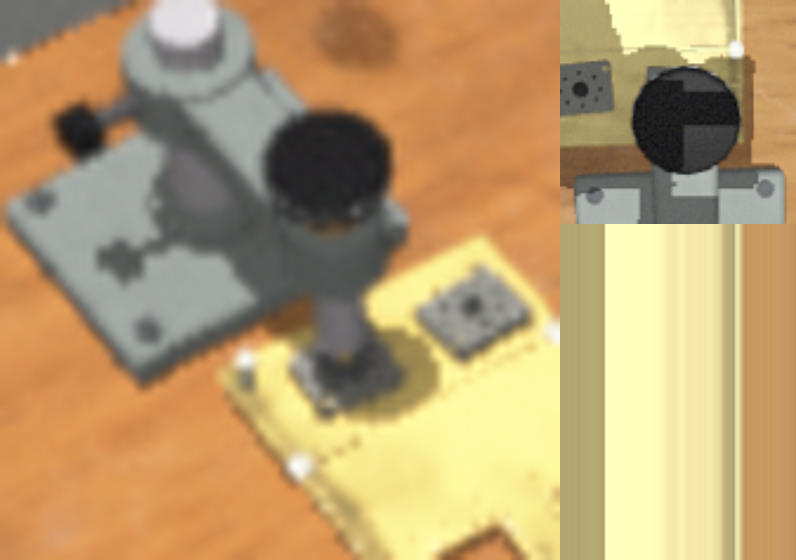

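```bash
python3 - <<'E'
from h import *
for z in(.128,.1335,.141): print(z,(proj("scene",[.6737,.014,z])-[205,175])*8)
s=robot.get_state(); print(s["tool_pos"],s["ft_force"]); workorder.close_job()
E
```

```text
0.128 [324.21506231 159.08285196]
0.1335 [323.30020047 148.22672696]
0.141 [322.04317452 133.31034244]
[ 0.50062237 -0.19863589  0.29979107] [ 0.11839714 -0.405763    0.05428175]
the job is handed in; nothing more can be done
```

The job is handed in: the gauge's foot stands on the module nearer the post, pushed in by about 7.4 mm of its 16 mm by my reckoning. The last measured clock reading was 21.5 s of the 56 s allowed.

**What I did:** I gripped the bar between the end wall's two square holes at 15 N and slid the plate along the bench to the gauge, turning it about 10° to line up. Then I let go, closed the gripper, pressed the knob down slowly with the fingertips and moved clear.

**Last checks:**
- **Position:** the wrist camera put the middle of the module at (0.6737, 0.0139) and the spindle axis at about (0.6735, 0.015), roughly 1 mm apart. The final scene picture shows the foot on the module, about 1–2 mm from its middle.
- **Depth:** the fingertips stopped 133.6 mm above the bench. The foot first touches when the knob top is at 141 mm, which gives the 7.4 mm. Vertical force read at the stops was 5–7 N, and none of the moves hit its 22 N cut-off.
- **Clear of the work:** the arm was away from everything when I handed in, with close to zero force on the tool.

**Checks that disagreed or were weak:**
- The knob centre read by eye in the last scene picture sits about 1.5 pixels lower than expected for 133.5 mm. Taken at face value, that would mean about 6 mm further in. I trust the arm's own height more, because that camera's height reading is coarse. The same camera also read the knob and foot low before the press.
- The 3 N contact stop tripped early, at a fingertip height of 165 mm, when the pictures put the knob top nearer 158 mm. I did not use that reading; the depth comes from the fingertip height alone.
- I saw no sign that the bogie, receiver or gearbox had moved, but I did not measure them again at the end.

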